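# Cap the spice mill and snug its locking collar

## Task

Fit the loose filler cap into the open throat on top of the spice mill, fully home, and let go of it. Then take the slim ribbed collar between the mill's two smooth fixed rings and turn it clockwise (seen from above) until you feel it meet its seal, nip it up snug without over-tightening, and let go; do not touch the fixed rings above and below it. Leave the other things on the worktop where they are.

Things in the scene. Friction and masses are not known exactly. Their poses are not given: they have to be found in the camera images.
- mill: Small grey tabletop spice mill, fixed to the worktop, round about its upright z axis; origin at the centre of its underside. Foot 110 mm across, narrowing to 66 mm between heights 34 and 62 mm, with a small spout on its -x side at height 37-55 mm; above 72 mm come, stacked on the same axis, the lower fixed ring, the collar and the throat ring.
- lower_ring: Smooth aluminium fixed ring under the collar: 54 mm across, from 74 to 103.5 mm above the mill's origin; its own origin is at the centre of its underside. Not to be touched by the gripper.
- throat_ring: Smooth aluminium fixed ring above the collar: 54 mm outside, 40 mm bore, from 116.5 to 130 mm above the mill's origin; its own origin is at the centre of its underside. Takes the cap in its bore (bottom of the bore 13.5 mm down). Not to be touched by the gripper.
- collar_mid (a point): Point on the mill's axis at the collar's mid-height, 110 mm above the mill's origin (fixed to the mill; does not turn). The collar is a dark steel ring 62 mm across and 12 mm high (104 to 116 mm above the mill's origin), finely ribbed all round, standing 4 mm proud of the fixed rings above and below. It can be gripped at any yaw.
- collar_turn (a point): The same point, but turning with the collar. It turns clockwise from above, freely at 0.08 N m, for 0.3 to 1.0 rad until it meets the seal: where that is differs each time, cannot be seen and is felt as a jump to 0.4 N m. Turned on, it squeezes the seal and the torque climbs by 3 N m per rad (0.46 at 0.02, 0.58 at 0.06, 0.76 at 0.12 rad of squeeze). It stays where it is left.
- seal_squeeze (a joint): How far the collar has been turned on past its first touch with the seal, rad: 0 at the start, stays 0 until the collar meets the seal. Snug is 0.02 to 0.12, best about 0.06; beyond 0.12 is over-tightened. It does not go back when the collar is released. The reading is rough (about 0.01 rad): trust the torque.
- throat (a point): Centre of the throat's mouth: on the axis, at the top face of the throat ring, 130 mm above the mill's origin.
- cap: Loose aluminium filler cap, 0.1 kg, standing upright on its plug; origin at the centre of its underside, z up. Plug 36 mm across (its foot chamfered over 3 mm), 11 mm long; flange 46 mm across from 11 to 15 mm; round grip knob 22 mm across from 15 to 31 mm. Fully home, the flange lies on the throat ring with the plug in the 40 mm bore, and the knob ends 150 mm above the mill's origin.
- cap_seat (a point): Point on the cap's axis at the underside of the flange, 11 mm above the cap's origin; comes to throat when the cap is home.
- spice_jar: Bystander: spice jar with a dark lid, 41 mm across, 105 mm high, standing; origin under its centre.
- honey_pot: Bystander: beehive-shaped honey pot, 76 mm across, 82 mm high; origin under its centre.
- mug: Bystander: white mug with yellow dots, 87 x 121 mm with its handle, 97 mm high; origin under its centre.
- dish: Bystander: small round dish, 89 mm across, 34 mm high; origin under its centre.
- teaspoon: Bystander: steel teaspoon lying flat, 130 mm long, 27 mm wide, 11 mm high; origin under its centre.
There are look-alikes about, which are no part of the job. Several things have the shape of the cap; the one meant has the colours described above.

How it is judged:
On the way, in this order (a step that is already met when the one before it is completed fails the run):
1. the cap sits fully home in the throat and has been let go (distance between cap_seat and throat below 0.004 m and angle between cap's own z axis and vertical below 0.06 rad and contact force between the fingers and cap below 0.1 N), for 0.2 s.
2. the collar has been turned onto its seal (value of joint seal_squeeze above 0.02 rad), for 0.2 s.
At the end, for the whole second after the job is handed in: The cap is upright and home in the throat (flange centre within 4 mm of the mouth's centre, within 0.06 rad of upright) and the collar is snug: the seal squeezed by 0.02 to 0.12 rad (distance between cap_seat and throat below 0.004 m and angle between cap's own z axis and vertical below 0.06 rad and value of joint seal_squeeze between 0.02 and 0.12 rad); the robot touches nothing.
It fails at once if the collar is over-tightened (seal squeezed more than 0.12 rad) (value of joint seal_squeeze above 0.12 rad).
It fails at once if the robot touches the fixed ring above or below the collar with more than 3 N (contact force between any of the fingers, the arm and lower_ring above 3 N or contact force between any of the fingers, the arm and throat_ring above 3 N).
It fails at once if a bystander is moved more than 15 mm (distance of any of spice_jar, honey_pot, mug, dish, teaspoon from where it was at the start of the episode above 0.015 m).
It also fails if it takes over 72 s, if anything falls off the work surface, if the arm or the gripper's body presses on something with over 40 N, if the wrist force passes 120 N, or if a joint passes its speed limit or range.

## Robot

A 6-joint arm with a two-finger parallel gripper is mounted at the origin on a cart in front of the work surface, level with it; the furniture and walls round the work are solid. World frame = base frame: x ahead of the robot, y to its left, z up, the work surface at z = 0. Lengths are in m, angles in rad, forces in N, time in s.
With the tool pointing down it reaches from about 0.375 to 0.9 m from the base axis. Payload 3.1 kg.
Tool frame: the origin (TCP) lies at the centre of the arm's flange, where the gripper is bolted on; the fingertips stand robot.tip_extent ahead of it and the grasp point (between the pads) lies 164 mm ahead of it (robot.tip_extent is the distance from the TCP to the fingertips, in m); z points along the fingers, y is the line along which they close (so a half turn about z gives the same grasp; the last joint's range is limited). The gripper opens to 87 mm and grips with 3 to 60 N. Pads are 19 mm wide; open, the fingers measure 117 mm over their backs; the gripper's body (75 mm by 190 mm) begins 51 mm behind the grasp point.
Start: joints at [1.046, 0.527, 1.433, -0, 1.181, -0.178], TCP at [0.212, 0.588, 0.405] pointing down, gripper open.
Joint ranges: [-3.08, 3.08], [-0.75, 2.2], [0.22, 2.44], [-1.43, 4.57], [0, 2.65], [-2.85, 2.85]. Speed limits (rad/s): [2.79, 2.79, 3.14, 3.14, 3.14, 3.14].

## Interface

Orientations are given as a unit quaternion [x, y, z, w].
In Python, from rig import get_obs, camera, hand_in, cut_out, robot gives the robot as it stands.
- The arm moves only by the tool step_arm, never from a script. Its argument "rows" is a list of rows, each a list of 6 numbers: the shift along the world's x, y, z in m, then the turn, a rotation vector about the world's x, y, z in degrees. A call has 1 to 12 rows; each row shifts and turns the commanded pose from where the row before left it; what a row does not reach is not made up. A row lasts 1/8 s, in which the tool goes at most 62.5 mm and 10.7 degrees, less where a joint would pass 70% of its speed; a pose out of reach is approached as far as the arm can. A call is refused whole if a number of a shift passes 0.0625 or a number of a turn 10.7, either way. A call with a gripper value outside its range is refused whole. "jaw" is the finger opening in m, from 0 to 0.087, set as the call begins (left out, the last holds). The fingers move at their own pace and stop on an object; "squeeze" is the grip in N (left out, the last holds). Time passes only in rows, so rows that do not move let the fingers close. It gives the time, the measured TCP pose, the force, the opening and the grip force at its end, in the units of the state.
- get_obs(): the state, without advancing time (a new reading comes with each control period).
- camera(name): name is "scene" or "top"; returns a dict with "pixels" (384x512x3 uint8, blue, green, red), "depth" (384x512 float32, m along the optical axis (not along the pixel's ray), 0 where there is no reading), "fov_y" (degrees; the focal length in pixels is half the picture's height over the tangent of half this angle, whatever the lens; pixels are square), "cx", "cy" (the principal point, pixels), "k1" (the pictures are not rectified: a ray, as slopes to the right and down, at radius r is drawn at 1 + k1 r^2 times it, then the intrinsics apply), "extrinsics" (4x4, takes a point from camera to world coordinates). Camera axes: x right, y up, looking along -z (the intrinsics and any distortion apply to the point x, -y, -z); pixel columns grow to the right and rows downward; lengths in m; the calibration is good to about 2 mm. A picture is of the moment at which its call begins.
- hand_in(): hands the job in; it is judged then, once.
Trained networks look in the newest picture that a camera, given by its name, has taken for a name from the list of things; names that differ only in an ending like _2 or _b are one class to them, and where a whole thing is asked for, a point or a joint stands for the part that bears it (a point fixed in the world has none). Each returns a list of dicts, best first, with "confidence" (0 to 1); they miss things now and then, are a little off and sometimes report something else, mostly with a low value. They report only what shows in the picture. A call takes as long as a camera call. They do not tell look-alikes from the thing itself.
- cut_out(label, camera): "region" (384x512 bool, what is visible of it) and "extent" ([centre column, centre row, width, height] in pixels, round what is visible of it).
The state is a dict: "time": time; "q": joint angles; "joint_velocities": joint speeds; "joint_torque": joint torques, N m; "position": TCP position; "tool_rot": TCP orientation; "ft_force": force on the tool from outside, world axes, zero at the start; "moment": the same for the moment, N m; "grip_width": finger opening in m; "grip_force": force on a finger pad.
Only numpy, scipy, OpenCV 4.12 (cv2) and the standard library are available. Lean on these libraries where they do the work, as an engineer would, in place of code of your own. Each camera call takes 0.05 s, during which the arm holds its last target. There are 200 camera calls.

## Working session

There is one attempt and no reset: what is moved stays moved. The work goes in short steps, Python scripts to look and compute and a tool call to move; the robot and the scene stay as the last step left them, time stands still between calls to the robot, and variables do not carry over. Pictures are saved under pics/ and viewed, at most 10 in all, crops included, and the job is handed in when it is done.

Besides the shell and the picture viewer there is one more tool, called after ">>>" by a JSON object that holds its "method" and its "body", one argument or row to a line. step_arm: Moves the arm, as the interface text tells. Its arguments: {"type":"object","properties":{"rows":{"type":"array"},"jaw":{"type":"number"},"squeeze":{"type":"number"}},"required":["rows"]}

```bash
mkdir -p pics; cat > h.py <<'E'
import numpy as np, cv2
from rig import get_obs, camera, hand_in, cut_out, robot
def world(c, mask=None):
    d=c["depth"]; H,W=d.shape
    f=H/2/np.tan(np.radians(c["fov_y"])/2)
    K=np.array([[f,0,c["cx"]],[0,f,c["cy"]],[0,0,1]])
    v,u=np.nonzero((d>0) if mask is None else (mask&(d>0)))
    p=cv2.undistortPoints(np.stack([u,v],1).astype(np.float64)[:,None],K,np.array([c["k1"],0,0,0.]))[:,0]
    z=d[v,u]
    P=np.stack([p[:,0]*z,-p[:,1]*z,-z,np.ones_like(z)],1)@c["extrinsics"].T
    return P[:,:3],u,v
E
python3 - <<'E'
from h import *
o=get_obs();print({k:np.round(v,3) for k,v in o.items()}, robot.tip_extent)
for n in("scene","top"):
    c=camera(n);cv2.imwrite(f"pics/{n}0.png",c["pixels"]);print(n,c["fov_y"],c["k1"],np.round(c["extrinsics"],2).tolist())
    for l in("mill","throat_ring","lower_ring","cap","spice_jar","honey_pot","mug","dish","teaspoon"):
        for r in cut_out(l,n):
            P,_,_=world(c,r["region"]); 
            if len(P): print(l,round(r["confidence"],2),np.round(r["extent"]),"med",np.round(np.median(P,0),3),"lo",np.round(np.percentile(P,2,0),3),"hi",np.round(np.percentile(P,98,0),3))
E
```

```text
{'time': np.float64(0.0), 'q': array([ 1.045,  0.528,  1.434, -0.   ,  1.181, -0.178]), 'joint_velocities': array([ 0.001, -0.   ,  0.001, -0.001, -0.   ,  0.   ]), 'joint_torque': array([  0.   , -44.005, -17.659,   0.063,   0.058,  -0.   ]), 'position': array([0.212, 0.587, 0.404]), 'tool_rot': array([ 0.173,  0.985, -0.001, -0.   ]), 'ft_force': array([-0.058,  0.948,  0.04 ]), 'moment': array([-0.024, -0.032, -0.051]), 'grip_force': np.float64(0.0), 'grip_width': np.float64(0.087)} 0.1822
scene 46.70719456244452 -0.1646178226772159 [[0.63, 0.51, -0.58, -0.21], [-0.77, 0.4, -0.49, -0.6], [-0.02, 0.76, 0.65, 0.88], [0.0, 0.0, 0.0, 1.0]]
mill 0.76 [198. 196.  34.  52.] med [0.405 0.132 0.054] lo [0.37  0.101 0.006] hi [0.461 0.187 0.131]
throat_ring 0.75 [197. 178.  15.  16.] med [0.416 0.149 0.126] lo [0.394 0.126 0.116] hi [0.444 0.175 0.132]
throat_ring 0.18 [172. 169.  22.  26.] med [0.473 0.312 0.046] lo [0.452 0.294 0.004] hi [0.516 0.354 0.078]
lower_ring 0.45 [194. 196.  18.   5.] med [0.404 0.134 0.088] lo [0.394 0.125 0.076] hi [0.428 0.162 0.101]
cap 0.77 [326. 246.  16. 
[... 1279 characters left out ...]
0.443 -0.   ] hi [ 0.562 -0.355  0.099]
cap 0.51 [312. 183.  12.  10.] med [ 0.517 -0.219  0.016] lo [ 0.496 -0.24   0.01 ] hi [ 0.536 -0.199  0.033]
spice_jar 0.49 [262. 157.  10.  14.] med [ 0.608 -0.042  0.104] lo [ 0.592 -0.059  0.003] hi [ 0.63  -0.021  0.109]
honey_pot 0.68 [212. 206.  27.  29.] med [0.425 0.143 0.055] lo [0.377 0.103 0.011] hi [0.473 0.195 0.133]
honey_pot 0.56 [162. 192.  24.  24.] med [0.487 0.323 0.059] lo [0.453 0.298 0.004] hi [0.521 0.357 0.08 ]
mug 0.75 [361. 185.  30.  33.] med [ 0.52  -0.398  0.061] lo [ 0.459 -0.437  0.03 ] hi [ 0.561 -0.355  0.099]
dish 0.84 [344. 217.  24.  24.] med [ 0.397 -0.348  0.013] lo [ 0.36  -0.392 -0.   ] hi [ 0.437 -0.306  0.035]
```

```bash
python3 - <<'E'
import cv2,numpy as np
s=cv2.imread("pics/scene0.png");t=cv2.imread("pics/top0.png")
a=cv2.resize(s[140:320,150:430],None,fx=2.85,fy=2.85,interpolation=cv2.INTER_CUBIC)
cv2.imwrite("pics/a.png",a[:600,:800])
x=[cv2.resize(s[r-14:r+14,c-16:c+16],(265,232),interpolation=cv2.INTER_CUBIC) for c,r in((326,246),(277,273),(287,251))]
y=cv2.resize(t[150:240,250:340],(300,300),interpolation=cv2.INTER_CUBIC); z=cv2.resize(t[180:240,170:250],(400,300),interpolation=cv2.INTER_CUBIC)
b=np.zeros((540,800,3),np.uint8);b[:232,:795]=np.hstack(x);b[236:536,:300]=y;b[236:536,310:710]=z
cv2.imwrite("pics/b.png",b)
E
```

```text
(no output)
```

View pics/a.png

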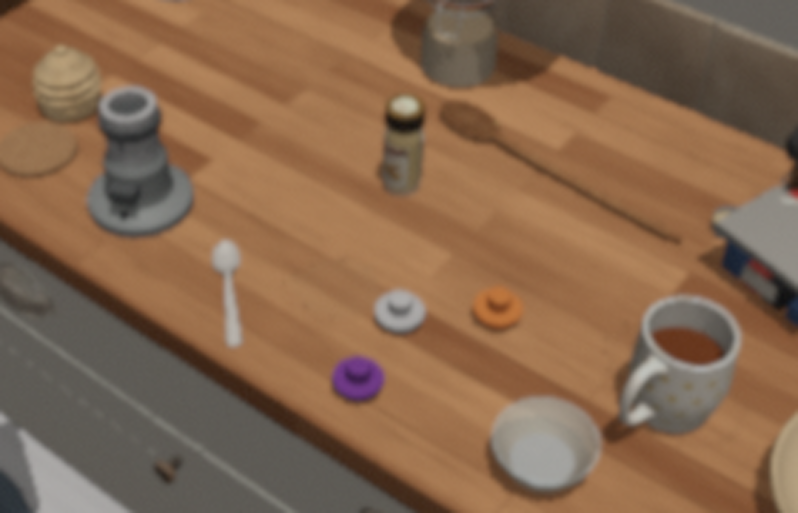

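View pics/b.png

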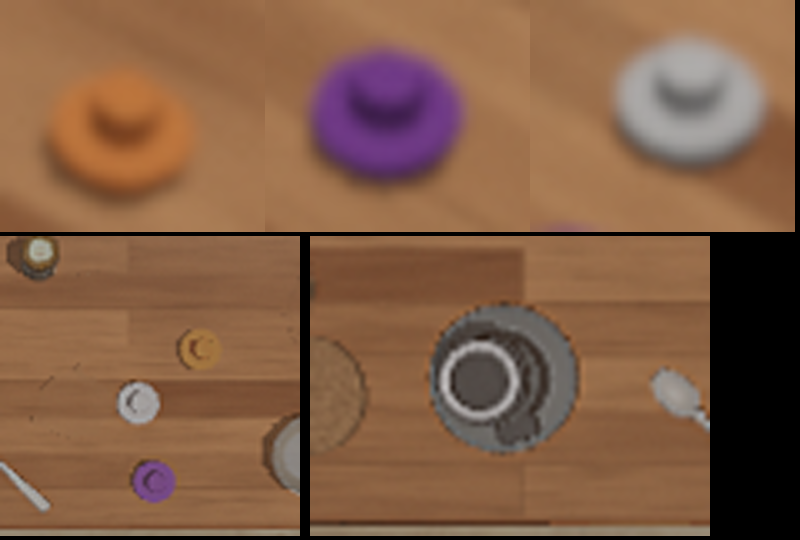

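The pictures show three cap shapes in the scene view: orange at (326,246), purple at (277,273) and grey-aluminium at (290,249), which is (291,200) in the top view. The grey one fits "aluminium", and the enlarged crop confirms it. The mill is at scene (197,195) and top (209,208). Next I'll measure both axes from the two views.

```bash
cat > m.py <<'E'
from h import *
from scipy.optimize import least_squares
def circ(Q,r):
    # fixed-radius disc: centre from min enclosing circle of robust points
    (x,y),R=cv2.minEnclosingCircle(Q.astype(np.float32)); return x,y,R
def ann(P,c,z0,z1,rad):
    d=np.hypot(P[:,0]-c[0],P[:,1]-c[1]); return P[(d<rad)&(P[:,2]>z0)&(P[:,2]<z1)]
if __name__=="__main__":
  for n in("scene","top"):
    c=camera(n);P,u,v=world(c)
    for nm,c0,bands in(("cap",(.457,-.15),((.009,.0185,.03),(.024,.04,.03))),("throat",(.421,.151),((.125,.138,.036),(.117,.125,.036))),("collar",(.421,.151),((.105,.115,.04),)),("foot",(.421,.151),((.004,.03,.065),))):
      for z0,z1,rad in bands:
        Q=ann(P,c0,z0,z1,rad)
        if len(Q)<6: print(n,nm,z0,len(Q));continue
        print(n,nm,(z0,z1),len(Q),"mec",np.round(circ(Q[:,:2],0),4),"mean",np.round(Q.mean(0),4),"z95",np.round(np.percentile(Q[:,2],[50,95]),4))
E
python3 m.py
```

```text
scene cap (0.009, 0.0185) 109 mec [ 0.4551 -0.1522  0.0235] mean [ 0.4495 -0.155   0.0155] z95 [0.0157 0.0183]
scene cap (0.024, 0.04) 48 mec [ 0.4545 -0.1507  0.0117] mean [ 0.4526 -0.1527  0.0297] z95 [0.0301 0.0326]
scene throat (0.125, 0.138) 120 mec [0.4207 0.151  0.0272] mean [0.4205 0.1515 0.1292] z95 [0.1293 0.132 ]
scene throat (0.117, 0.125) 114 mec [0.42   0.1496 0.0304] mean [0.4196 0.1505 0.1202] z95 [0.1196 0.1247]
scene collar (0.105, 0.115) 77 mec [0.4196 0.1511 0.0316] mean [0.4075 0.1375 0.111 ] z95 [0.1109 0.1147]
scene foot (0.004, 0.03) 502 mec [0.4153 0.1491 0.0584] mean [0.4044 0.1328 0.0166] z95 [0.0171 0.0259]
top cap (0.009, 0.0185) 81 mec [ 0.4572 -0.151   0.0226] mean [ 0.4567 -0.1502  0.0148] z95 [0.015  0.0179]
top cap (0.024, 0.04) 30 mec [ 0.4567 -0.151   0.0107] mean [ 0.4573 -0.151   0.0309] z95 [0.0304 0.0345]
top throat (0.125, 0.138) 94 mec [0.4243 0.1542 0.0267] mean [0.4236 0.1547 0.1301] z95 [0.13  0.134]
top throat (0.117, 0.125) 87 mec [0.4238 0.154  0.0308] mean [0.4262 0.1544 0.1188] z95 [0.1184 0.1219]
top collar (0.105, 0.115) 43 mec [0.425  0.1548 0.0322] mean [0.427  0.1468 0.113 ] z95 [0.1134 0.1149]
top foot (0.004, 0.03) 350 mec [0.4218 0.152  0.064 ] mean [0.428  0.1447 0.017 ] z95 [0.0175 0.0256]
```

>>> {"method": "step_arm", "body": {
  "rows": [
    [0.01,-0.035,0,0,0,0],
    [0.019,-0.057,0,0,0,0],
    [0.019,-0.057,0,0,0,0],
    [0.019,-0.057,0,0,0,0],
    [0.019,-0.057,0,0,0,0],
    [0.019,-0.057,0,0,0,0],
    [0.019,-0.057,0,0,0,0],
    [0.019,-0.057,0,0,0,0],
    [0.019,-0.057,0,0,0,0],
    [0.019,-0.057,0,0,0,0],
    [0.019,-0.057,0,0,0,0],
    [0.019,-0.057,0,0,0,0]
  ],
  "jaw": 0.05
}}

```text
time: 2.6
position: [0.4318, -0.0764, 0.4051]
tool_rot: [0.173, 0.985, 0.0, 0.001]
ft_force: [-0.0, 0.0, -0.9]
grip_width: 0.0498
grip_force: 0.0
```

>>> {"method": "step_arm", "body": {
  "rows": [
    [0.012,-0.037,0,0,0,0],
    [0.012,-0.0376,-0.03,0,0,0],
    [0,0,-0.05,0,0,0],
    [0,0,-0.045,0,0,0],
    [0,0,-0.02,0,0,0],
    [0,0,-0.01,0,0,0],
    [0,0,0,0,0,0]
  ]
}}

```text
time: 3.48
position: [0.4555, -0.1489, 0.2496]
tool_rot: [0.173, 0.985, 0.0, -0.0]
ft_force: [-0.7, 0.1, 0.4]
grip_width: 0.0497
grip_force: 0.0
```

```bash
python3 - <<'E'
from m import *
o=get_obs();print(np.round(o["position"],4))
y=2*np.array([.173,.985])*.985-[0,1];t=o["position"][:2]
for n in("scene","top"):
    c=camera(n);P,u,v=world(c);cv2.imwrite(f"pics/{n}1.png",c["pixels"])
    Q=ann(P,(.456,-.151),.07,.085,.06);
    if len(Q): print(n,len(Q),np.round(Q.min(0),4),np.round(Q.max(0),4),"mean",np.round(Q.mean(0),4),"along y",np.round(np.percentile((Q[:,:2]-t)@y,[2,98]),4))
s=cv2.imread("pics/scene1.png");cv2.imwrite("pics/c.png",cv2.resize(s[190:290,240:340],(600,600),interpolation=cv2.INTER_CUBIC))
E
```

```text
[ 0.4555 -0.1489  0.2496]
scene 45 [ 0.4322 -0.1832  0.0701] [ 0.4636 -0.1133  0.0842] mean [ 0.4486 -0.1452  0.0767] along y [-0.0359  0.0326]
```

View pics/c.png

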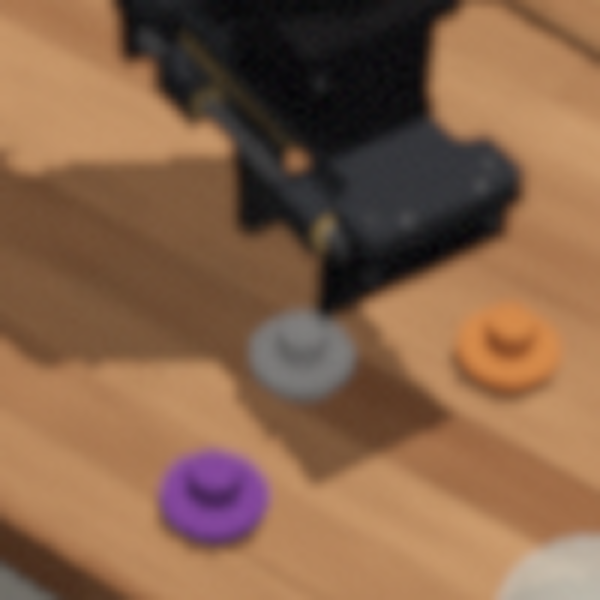

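The picture shows the gripper above the grey cap (crop (300,350)), clear of orange and purple. I'll descend and grip the knob.

>>> {"method": "step_arm", "body": {
  "rows": [
    [0.0005,-0.0015,-0.02,0,0,0],
    [0,0,-0.018,0,0,0],
    [0,0,-0.008,0,0,0],
    [0,0,-0.0025,0,0,0],
    [0,0,0,0,0,0]
  ]
}}

```text
time: 4.2
position: [0.4561, -0.1504, 0.2017]
tool_rot: [0.172, 0.985, -0.0, 0.0]
ft_force: [-0.3, -0.6, 0.2]
grip_width: 0.0499
grip_force: 0.0
```

>>> {"method": "step_arm", "body": {
  "rows": [
    [0,0,0,0,0,0],
    [0,0,0,0,0,0],
    [0,0,0,0,0,0],
    [0,0,0,0,0,0],
    [0,0,0,0,0,0]
  ],
  "jaw": 0,
  "squeeze": 12
}}

```text
time: 4.82
position: [0.4559, -0.1504, 0.2014]
tool_rot: [0.173, 0.985, -0.0, 0.0]
ft_force: [0.5, -0.6, 2.3]
grip_width: 0.0213
grip_force: 12.0
```

>>> {"method": "step_arm", "body": {
  "rows": [
    [0,0,0.02,0,0,0],
    [0,0,0.04,0,0,0],
    [0,0,0.05,0,0,0],
    [0,0,0.05,0,0,0],
    [-0.003,0.0275,0.01,0,0,0],
    [-0.006,0.055,0,0,0,0],
    [-0.006,0.055,0,0,0,0],
    [-0.006,0.055,0,0,0,0],
    [-0.006,0.055,0,0,0,0],
    [-0.004,0.035,0,0,0,0],
    [-0.003,0.021,0,0,0,0],
    [0,0,0,0,0,0]
  ]
}}

```text
time: 6.32
position: [0.4211, 0.1543, 0.371]
tool_rot: [0.171, 0.985, -0.0, -0.001]
ft_force: [0.0, -0.3, -0.8]
grip_width: 0.0216
grip_force: 12.0
```

```bash
python3 - <<'E'
from m import *
o=get_obs();print(np.round(o["position"],4))
for n in("scene","top"):
    c=camera(n);P,u,v=world(c);cv2.imwrite(f"pics/{n}2.png",c["pixels"])
    for z0,z1,r in((.165,.188,.03),(.179,.187,.03),(.12,.136,.034),(.127,.136,.034)):
      Q=ann(P,(.422,.152),z0,z1,r)
      if len(Q)>5: print(n,z0,len(Q),"mec",np.round(circ(Q[:,:2],0),4),"mean",np.round(Q.mean(0),4),np.round(Q.min(0),4),np.round(Q.max(0),4))
s=cv2.imread("pics/scene2.png");cv2.imwrite("pics/d.png",cv2.resize(s[130:230,150:250],(600,600),interpolation=cv2.INTER_CUBIC))
E
```

```text
[0.4211 0.1543 0.371 ]
scene 0.165 97 mec [0.4191 0.1531 0.0239] mean [0.411  0.1481 0.183 ] [0.3962 0.1318 0.1699] [0.4422 0.1747 0.188 ]
scene 0.179 75 mec [0.4191 0.1531 0.0239] mean [0.4113 0.1477 0.1844] [0.3962 0.1318 0.1795] [0.4422 0.1747 0.1869]
scene 0.12 174 mec [0.4207 0.1519 0.0289] mean [0.4195 0.151  0.1273] [0.3929 0.1248 0.1201] [0.4481 0.1799 0.1341]
scene 0.127 96 mec [0.4213 0.1525 0.0282] mean [0.4205 0.1529 0.13  ] [0.3954 0.1248 0.1274] [0.4481 0.1799 0.1341]
```

View pics/d.png

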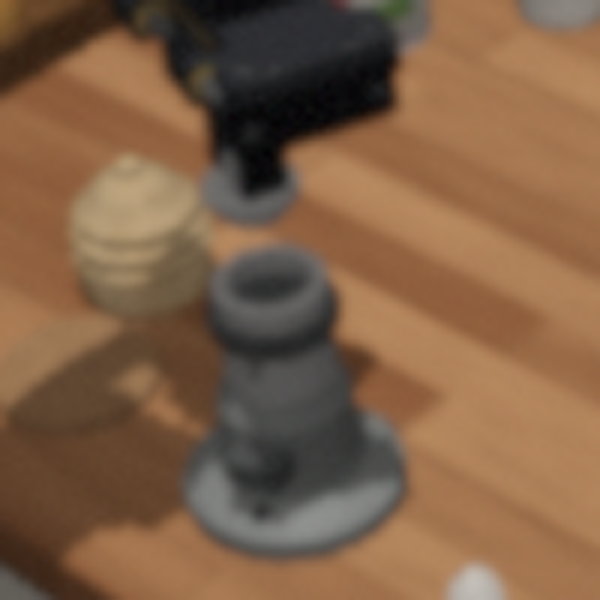

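The cap hangs level over the throat, with its flange at crop (250,185) and the ring at (270,290). I'll correct by about 1.5 mm and go down under force watch.

>>> {"method": "step_arm", "body": {
  "rows": [
    [0.0015,-0.0013,-0.01,0,0,0],
    [0,0,-0.015,0,0,0],
    [0,0,-0.008,0,0,0],
    [0,0,-0.003,0,0,0],
    [0,0,-0.0015,0,0,0],
    [0,0,-0.0015,0,0,0],
    [0,0,-0.0015,0,0,0],
    [0,0,0,0,0,0]
  ]
}}

```text
time: 7.42
position: [0.4234, 0.1519, 0.3308]
tool_rot: [0.172, 0.985, 0.0, 0.0]
ft_force: [-1.1, -0.3, -1.5]
grip_width: 0.0215
grip_force: 12.0
```

>>> {"method": "step_arm", "body": {
  "rows": [
    [0,0,-0.0015,0,0,0],
    [0,0,-0.0015,0,0,0],
    [0,0,0,0,0,0]
  ]
}}

```text
time: 7.8
position: [0.4234, 0.1519, 0.3276]
tool_rot: [0.173, 0.985, -0.0, -0.0]
ft_force: [-0.3, 0.3, 0.0]
grip_width: 0.0212
grip_force: 12.0
```

>>> {"method": "step_arm", "body": {
  "rows": [
    [0,0,-0.002,0,0,0],
    [0,0,-0.002,0,0,0],
    [0,0,-0.0015,0,0,0],
    [0,0,0,0,0,0]
  ]
}}

```text
time: 8.3
position: [0.4233, 0.1519, 0.3221]
tool_rot: [0.173, 0.985, -0.0, -0.0]
ft_force: [-0.5, 1.3, -0.7]
grip_width: 0.0214
grip_force: 12.0
```

>>> {"method": "step_arm", "body": {
  "rows": [
    [0,0,-0.001,0,0,0],
    [0,0,-0.001,0,0,0],
    [0,0,0,0,0,0]
  ]
}}

```text
time: 8.68
position: [0.4234, 0.1519, 0.3204]
tool_rot: [0.173, 0.985, 0.0, 0.0]
ft_force: [-0.2, -0.2, 0.8]
grip_width: 0.0213
grip_force: 12.0
```

>>> {"method": "step_arm", "body": {
  "rows": [
    [0,0,-0.001,0,0,0],
    [0,0,-0.0005,0,0,0],
    [0,0,0,0,0,0]
  ]
}}

```text
time: 9.05
position: [0.4233, 0.1519, 0.3202]
tool_rot: [0.172, 0.985, 0.0, 0.0]
ft_force: [-3.6, 0.0, 14.9]
grip_width: 0.0214
grip_force: 12.0
```

>>> {"method": "step_arm", "body": {
  "rows": [
    [0,0,0.001,0,0,0],
    [0,0,0,0,0,0],
    [0,0,0,0,0,0],
    [0,0,0,0,0,0]
  ],
  "jaw": 0.05
}}

```text
time: 9.55
position: [0.4234, 0.1519, 0.3195]
tool_rot: [0.173, 0.985, -0.0, -0.0]
ft_force: [-0.3, 0.5, 0.7]
grip_width: 0.0479
grip_force: 0.0
```

>>> {"method": "step_arm", "body": {
  "rows": [
    [0,0,0.015,0,0,0],
    [0,0,0.03,0,0,0],
    [0,0,0.03,0,0,0],
    [0,0,0.0,0,0,0]
  ],
  "jaw": 0.087
}}

```text
time: 10.05
position: [0.424, 0.152, 0.3964]
tool_rot: [0.172, 0.985, 0.001, 0.002]
ft_force: [-0.3, 0.4, -0.1]
grip_width: 0.0816
grip_force: 0.0
```

```bash
python3 - <<'E'
from m import *
o=get_obs();print(np.round(o["position"],4))
M={}
for k in range(4):
    c=camera("scene");P,u,v=world(c)
    for z0,z1,r in((.131,.1375,.03),(.142,.158,.03),(.105,.115,.036)):
      Q=ann(P,(.4215,.152),z0,z1,r); x=circ(Q[:,:2],0); M.setdefault(z0,[]).append((*x,np.median(Q[:,2])))
for z in M: print(z,np.round(np.mean(M[z],0),4))
s=c["pixels"];cv2.imwrite("pics/e.png",cv2.resize(s[130:230,150:250],(600,600),interpolation=cv2.INTER_CUBIC))
E
```

```text
[0.424  0.152  0.3964]
0.131 [0.4189 0.1512 0.0261 0.134 ]
0.142 [0.4205 0.1504 0.0113 0.1495]
0.105 [0.4195 0.1502 0.0315 0.1112]
```

View pics/e.png

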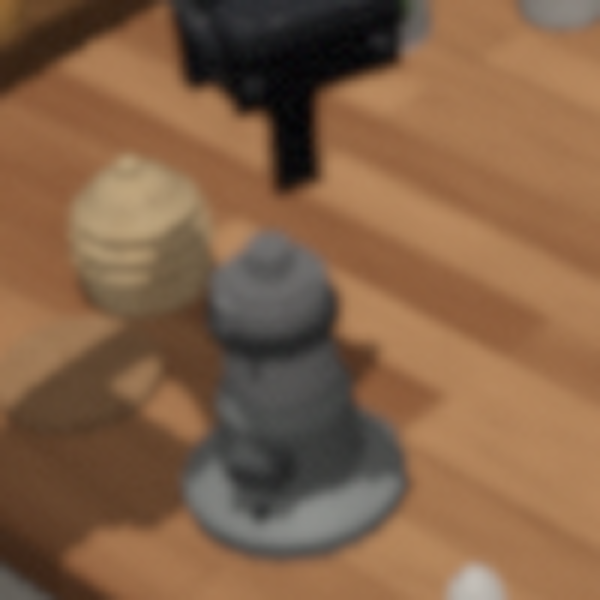

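The cap is home, with its knob top at 0.1495 and standing upright at crop (270,250). I'll now go down round the collar.

>>> {"method": "step_arm", "body": {
  "rows": [
    [-0.0005,0.0005,-0.03,0,0,0],
    [0,0,-0.04,0,0,0],
    [0,0,-0.03,0,0,0],
    [0,0,-0.015,0,0,0],
    [0,0,-0.006,0,0,0],
    [0,0,0,0,0,0]
  ],
  "jaw": 0.087
}}

```text
time: 11.0
position: [0.4228, 0.1524, 0.2732]
tool_rot: [0.173, 0.985, -0.0, -0.001]
ft_force: [-1.0, 0.2, 0.5]
grip_width: 0.087
grip_force: 0.0
```

>>> {"method": "step_arm", "body": {
  "rows": [
    [0,0,0,0,0,0],
    [0,0,0,0,0,0],
    [0,0,0,0,0,0],
    [0,0,0,0,0,0]
  ],
  "jaw": 0.05,
  "squeeze": 5
}}

```text
time: 11.5
position: [0.4232, 0.1528, 0.2742]
tool_rot: [0.173, 0.985, 0.001, 0.001]
ft_force: [0.2, 4.3, 2.2]
grip_width: 0.0614
grip_force: 5.0
```

```bash
python3 - <<'E'
from m import *
o=get_obs()
for k in("q","position","ft_force","moment","grip_width","grip_force"):print(k,np.round(o[k],4))
E
```

```text
q [ 9.6900e-02  5.3070e-01  1.9820e+00  1.7000e-03  6.2700e-01 -1.1278e+00]
position [0.4232 0.1528 0.2742]
ft_force [0.2001 4.3217 2.2208]
moment [ 0.6176 -0.0175  0.0439]
grip_width 0.0614
grip_force 5.0
```

>>> {"method": "step_arm", "body": {
  "rows": [
    [0.0002,0.0006,0,0,0,0],
    [0,0,0,0,0,0],
    [0,0,0,0,0,0]
  ]
}}

```text
time: 11.88
position: [0.4233, 0.153, 0.2741]
tool_rot: [0.173, 0.985, 0.0, 0.0]
ft_force: [-0.4, 2.0, 6.2]
grip_width: 0.0619
grip_force: 5.0
```

>>> {"method": "step_arm", "body": {
  "rows": [
    [0,0,0,0,0,0],
    [0,0,0,0,0,0]
  ],
  "squeeze": 40
}}

```text
time: 12.12
position: [0.4233, 0.153, 0.2741]
tool_rot: [0.173, 0.985, 0.0, 0.0]
ft_force: [-0.5, 1.4, 5.9]
grip_width: 0.0611
grip_force: 40.0
```

>>> {"method": "step_arm", "body": {
  "rows": [
    [0,0,0,0,0,-3],
    [0,0,0,0,0,-3],
    [0,0,0,0,0,-3],
    [0,0,0,0,0,-3],
    [0,0,0,0,0,0]
  ]
}}

```text
time: 12.75
position: [0.4233, 0.153, 0.2741]
tool_rot: [0.275, 0.961, 0.0, 0.0]
ft_force: [-0.2, 1.7, 5.8]
grip_width: 0.0613
grip_force: 40.0
```

```bash
sed -i 's/o\["grip_width"\].round(4),o\["grip_force"\].round(1)/round(float(o["grip_width"]),4)/' p.py; python3 p.py
```

```text
t 12.75 yaw 148.09 q6 -0.9164 M [ 0.198  0.004 -0.027] F [-0.23  1.65  5.84] p [0.4233 0.153  0.2741] 0.0613 tau [-6.00e-01 -3.15e+01 -6.82e+00 -3.20e-01  7.00e-02 -2.00e-02]
```

>>> {"method": "step_arm", "body": {
  "rows": [
    [0,0,0,0,0,-1.5],
    [0,0,0,0,0,-1.5]
  ]
}}

```text
time: 13.0
position: [0.4233, 0.153, 0.2741]
tool_rot: [0.3, 0.954, 0.0, 0.0]
ft_force: [-0.3, 1.7, 5.2]
grip_width: 0.061
grip_force: 40.0
```

```bash
python3 p.py
```

```text
t 13.0 yaw 145.1 q6 -0.8639 M [0.341 0.062 0.048] F [-0.34  1.65  5.23] p [0.4233 0.153  0.2741] 0.061 tau [ -0.86 -31.5   -6.82  -0.22   0.07  -0.06]
```

>>> {"method": "step_arm", "body": {
  "rows": [
    [0,0,0,0,0,-1.7],
    [0,0,0,0,0,-1.7]
  ]
}}

```text
time: 13.25
position: [0.4233, 0.153, 0.2741]
tool_rot: [0.328, 0.945, 0.0, 0.0]
ft_force: [-0.6, 1.9, 6.3]
grip_width: 0.0608
grip_force: 40.0
```

```bash
python3 p.py
```

```text
t 13.25 yaw 141.7 q6 -0.8045 M [0.275 0.082 0.031] F [-0.65  1.86  6.29] p [0.4233 0.153  0.2741] 0.0608 tau [ -0.83 -31.5   -6.83  -0.2    0.06  -0.07]
```

>>> {"method": "step_arm", "body": {
  "rows": [
    [0,0,0,0,0,-1.7],
    [0,0,0,0,0,-1.7]
  ]
}}

```text
time: 13.5
position: [0.4233, 0.153, 0.2741]
tool_rot: [0.356, 0.935, 0.0, 0.0]
ft_force: [0.2, 0.8, 5.5]
grip_width: 0.0609
grip_force: 40.0
```

```bash
python3 p.py
```

```text
t 13.5 yaw 138.3 q6 -0.7452 M [0.265 0.035 0.062] F [0.23 0.84 5.47] p [0.4233 0.153  0.2741] 0.0609 tau [ -0.81 -31.5   -6.84  -0.19   0.06  -0.07]
```

>>> {"method": "step_arm", "body": {
  "rows": [
    [0,0,0,0,0,-1.7],
    [0,0,0,0,0,-1.7]
  ]
}}

```text
time: 13.75
position: [0.4232, 0.153, 0.2741]
tool_rot: [0.383, 0.924, 0.0, 0.0]
ft_force: [-1.0, 1.2, 6.3]
grip_width: 0.0611
grip_force: 40.0
```

```bash
python3 p.py
```

```text
t 13.75 yaw 134.9 q6 -0.6858 M [0.186 0.008 0.041] F [-1.02  1.17  6.25] p [0.4232 0.153  0.2741] 0.0611 tau [ -0.79 -31.49  -6.84  -0.18   0.05  -0.07]
```

>>> {"method": "step_arm", "body": {
  "rows": [
    [0,0,0,0,0,-1.7],
    [0,0,0,0,0,-1.7]
  ]
}}

```text
time: 14.0
position: [0.4232, 0.153, 0.2741]
tool_rot: [0.411, 0.912, 0.0, 0.0]
ft_force: [-0.2, 1.3, 6.8]
grip_width: 0.0609
grip_force: 40.0
```

```bash
python3 p.py
```

```text
t 14.0 yaw 131.5 q6 -0.6265 M [0.199 0.057 0.083] F [-0.15  1.31  6.85] p [0.4232 0.153  0.2741] 0.0609 tau [ -0.77 -31.49  -6.85  -0.17   0.04  -0.07]
```

>>> {"method": "step_arm", "body": {
  "rows": [
    [0,0,0,0,0,-1.7],
    [0,0,0,0,0,-1.7]
  ]
}}

```text
time: 14.25
position: [0.4232, 0.153, 0.2741]
tool_rot: [0.438, 0.899, 0.0, 0.0]
ft_force: [-1.7, 1.9, 6.9]
grip_width: 0.0607
grip_force: 40.0
```

```bash
python3 p.py
```

```text
t 14.25 yaw 128.1 q6 -0.5671 M [0.226 0.034 0.064] F [-1.68  1.91  6.93] p [0.4232 0.153  0.2741] 0.0607 tau [-7.600e-01 -3.149e+01 -6.860e+00 -1.600e-01  3.000e-02 -7.000e-02]
```

>>> {"method": "step_arm", "body": {
  "rows": [
    [0,0,0,0,0,-1.7],
    [0,0,0,0,0,-1.7]
  ]
}}

```text
time: 14.5
position: [0.4232, 0.153, 0.2741]
tool_rot: [0.464, 0.886, 0.0, 0.0]
ft_force: [0.6, 0.6, 5.6]
grip_width: 0.0609
grip_force: 40.0
```

```bash
python3 p.py
```

```text
t 14.5 yaw 124.7 q6 -0.5078 M [0.186 0.05  0.113] F [0.56 0.63 5.58] p [0.4232 0.153  0.2741] 0.0609 tau [-7.400e-01 -3.149e+01 -6.870e+00 -1.500e-01  3.000e-02 -7.000e-02]
```

>>> {"method": "step_arm", "body": {
  "rows": [
    [0,0,0,0,0,-1.7],
    [0,0,0,0,0,-1.7]
  ]
}}

```text
time: 14.75
position: [0.4232, 0.153, 0.2741]
tool_rot: [0.489, 0.872, -0.0, 0.001]
ft_force: [-0.2, 1.9, 6.2]
grip_width: 0.0603
grip_force: 40.0
```

```bash
python3 p.py
```

```text
t 14.75 yaw 121.45 q6 -0.4499 M [0.299 0.107 0.489] F [-0.22  1.93  6.2 ] p [0.4232 0.153  0.2741] 0.0603 tau [ -1.46 -31.51  -6.86   0.14   0.04   0.4 ]
```

>>> {"method": "step_arm", "body": {
  "rows": [
    [0,0,0,0,0,-0.5]
  ]
}}

```text
time: 14.88
position: [0.4232, 0.1531, 0.2741]
tool_rot: [0.493, 0.87, -0.0, 0.001]
ft_force: [-0.3, 2.3, 5.3]
grip_width: 0.0606
grip_force: 40.0
```

```bash
python3 p.py
```

```text
t 14.875 yaw 120.99 q6 -0.4418 M [0.28  0.013 0.633] F [-0.28  2.34  5.32] p [0.4232 0.1531 0.2741] 0.0606 tau [ -1.43 -31.51  -6.86   0.15   0.04   0.54]
```

>>> {"method": "step_arm", "body": {
  "rows": [
    [0,0,0,0,0,-0.5]
  ]
}}

```text
time: 15.0
position: [0.4232, 0.153, 0.2741]
tool_rot: [0.496, 0.868, -0.0, 0.001]
ft_force: [-0.6, 2.0, 6.1]
grip_width: 0.0607
grip_force: 40.0
```

```bash
python3 p.py
```

```text
t 15.0 yaw 120.5 q6 -0.4333 M [0.273 0.094 0.568] F [-0.55  1.96  6.14] p [0.4232 0.153  0.2741] 0.0607 tau [ -1.45 -31.49  -6.86   0.17   0.04   0.54]
```

>>> {"method": "step_arm", "body": {
  "rows": [
    [0,0,0,0,0,0]
  ]
}}

```text
time: 15.12
position: [0.4232, 0.153, 0.2741]
tool_rot: [0.496, 0.868, -0.0, 0.001]
ft_force: [0.4, 1.6, 5.7]
grip_width: 0.0608
grip_force: 40.0
```

```bash
python3 p.py
```

```text
t 15.125 yaw 120.49 q6 -0.4333 M [0.288 0.048 0.434] F [0.39 1.59 5.68] p [0.4232 0.153  0.2741] 0.0608 tau [-1.28e+00 -3.15e+01 -6.86e+00  1.10e-01  3.00e-02  4.90e-01]
```

>>> {"method": "step_arm", "body": {
  "rows": [
    [0,0,0,0,0,0]
  ]
}}

```text
time: 15.25
position: [0.4232, 0.153, 0.2741]
tool_rot: [0.496, 0.868, -0.0, 0.001]
ft_force: [0.2, 1.8, 5.8]
grip_width: 0.0611
grip_force: 40.0
```

```bash
python3 p.py
```

```text
t 15.25 yaw 120.49 q6 -0.4333 M [0.22  0.004 0.494] F [0.23 1.77 5.76] p [0.4232 0.153  0.2741] 0.0611 tau [-1.31e+00 -3.15e+01 -6.86e+00  1.10e-01  3.00e-02  4.90e-01]
```

>>> {"method": "step_arm", "body": {
  "rows": [
    [0,0,0,0,0,-0.6]
  ]
}}

```text
time: 15.38
position: [0.4232, 0.153, 0.2741]
tool_rot: [0.501, 0.866, -0.0, 0.001]
ft_force: [-0.0, 2.1, 6.0]
grip_width: 0.0607
grip_force: 40.0
```

```bash
python3 p.py
```

```text
t 15.375 yaw 119.91 q6 -0.4229 M [0.279 0.039 0.605] F [-0.02  2.14  5.99] p [0.4232 0.153  0.2741] 0.0607 tau [ -1.51 -31.5   -6.86   0.18   0.04   0.55]
```

>>> {"method": "step_arm", "body": {
  "rows": [
    [0,0,0,0,0,0],
    [0,0,0,0,0,0],
    [0,0,0,0,0,0],
    [0,0,0,0,0,0]
  ],
  "jaw": 0.087
}}

```text
time: 15.88
position: [0.423, 0.1529, 0.2736]
tool_rot: [0.502, 0.865, -0.0, -0.0]
ft_force: [0.3, 0.2, 0.2]
grip_width: 0.0856
grip_force: 0.0
```

>>> {"method": "step_arm", "body": {
  "rows": [
    [0,0,0.02,0,0,0],
    [0,0,0.04,0,0,0],
    [0,0,0.05,0,0,0],
    [0,0,0.04,0,0,0],
    [0,0,0,0,0,0]
  ]
}}

```text
time: 16.5
position: [0.4238, 0.1531, 0.4266]
tool_rot: [0.502, 0.865, 0.002, 0.003]
ft_force: [0.4, -0.6, -1.4]
grip_width: 0.0871
grip_force: 0.0
```

```bash
python3 - <<'E'
from m import *
for n in("scene","top"):
    c=camera(n);P,u,v=world(c)
    for z0,z1,r in((.131,.1375,.03),(.142,.158,.03)):
      Q=ann(P,(.4215,.152),z0,z1,r)
      if len(Q)>5: print(n,np.round(circ(Q[:,:2],0),4),np.round(np.median(Q[:,2]),4))
    if n=="scene": cv2.imwrite("pics/f.png",cv2.resize(c["pixels"][130:320,150:430],None,fx=2.8,fy=2.8,interpolation=cv2.INTER_CUBIC))
print(get_obs()["ft_force"],get_obs()["moment"])
E
```

```text
scene [0.4186 0.1507 0.0268] 0.1336
scene [0.4208 0.1504 0.012 ] 0.149
top [0.4306 0.142  0.0211] 0.1339
[ 0.49968124 -0.43039797 -1.33268401] [-0.05467501  0.03370675 -0.01326624]
```

View pics/f.png

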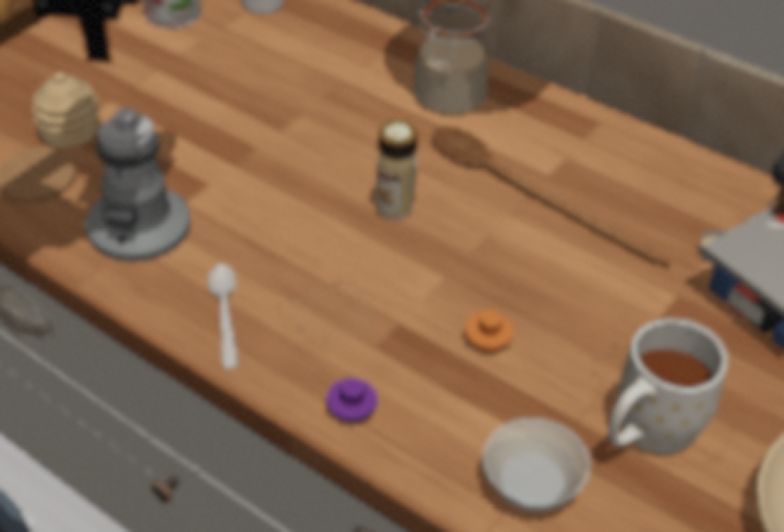

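The picture shows the cap home on the mill at (128,125), the other things where they were and the gripper clear, so I'm handing in.

```bash
python3 -c "
from rig import hand_in; print(hand_in())"
```

```text
the job is handed in; nothing more can be done
None
```

I handed the job in at about 16.6 s on the robot's clock, and no verdict came back: the cap is home in the throat, the collar was turned until the torque read about 0.6 N m (roughly 0.06 rad of squeeze, estimated from torque) and released, and the other things look unmoved in the last picture.

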